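Pump the bench lubricator until its indicator pin is fully out

ROBOT

A 6-joint arm with a two-finger parallel gripper is mounted at the origin on a cart in front of the work surface, level with it; the furniture and walls round the work are solid. World frame = base frame: x ahead of the robot, y to its left, z up, the work surface at z = 0. Lengths are in m, angles in rad, forces in N, time in s.
With the tool pointing down it reaches from about 0.375 to 0.9 m from the base axis. Payload 3.1 kg.
Tool frame: the origin (TCP) lies midway between the tips of the shut fingers; the grasp point (between the pads) lies 19 mm behind it; z points along the fingers, y is the direction in which the jaws open and shut (so a half turn about z gives the same grasp; the last joint's range is limited). The gripper opens to 85 mm and grips with 20 to 120 N. Pads are 22 mm wide; open, the fingers measure 114 mm over their backs; the gripper's body (76 mm by 85 mm) begins 54 mm behind the grasp point. The pads swing forward as they close: fully open they stand 13 mm farther back than shut.
Start: joints at [-1.484, 0.527, 1.433, -0, 1.181, -0.178], TCP at [0.164, -0.603, 0.231] pointing down, gripper open.
Joint ranges: [-3.08, 3.08], [-0.75, 2.2], [0.22, 2.44], [-1.43, 4.57], [0, 2.65], [-2.85, 2.85]. Speed limits (rad/s): [2.79, 2.79, 3.14, 3.14, 3.14, 3.14].

INTERFACE

Orientations are given as a unit quaternion [x, y, z, w].
In Python, from station import manip gives the robot as it stands.
- The arm moves only by the tool servo_tool, never from a script. Its argument "motion" is a list of rows, each a list of 7 numbers: the shift along the tool's x, y, z in mm, then the turn, a rotation vector about the tool's x, y, z in rad, then the opening, from -1 (shut) to 1 (fully open), so that 0 is half open. In form: [[x, y, z, rx, ry, rz, hand], ...]. A call has 1 to 12 rows; each row shifts and turns the pose as measured when the row begins, along the tool's axes as they then stand; what a row does not reach is not made up. A row lasts 1/12 s, in which the tool goes at most 41.7 mm and 7.16 degrees, less where a joint would pass 70% of its speed; a pose out of reach is approached as far as the arm can. A call with a gripper value outside its range is refused whole. The fingers move at their own pace and stop on an object; "grip_force" is the grip in N (left out, the last holds). Time passes only in rows, so rows that do not move let the fingers close. It gives the time, the measured TCP pose, the force and the opening at its end, in the units of the state.
- manip.sense(): the state, without advancing time (a new reading comes with each control period).
- manip.snapshot(name): name is "scene" or "top" or "wrist"; returns a dict with "frame" (480x640x3 uint8, red, green, blue), "mtx" (3x3 intrinsics, pixels), "world_from_camera" (4x4, takes a point from camera to world coordinates). Camera axes: x right, y up, looking along -z (the intrinsics and any distortion apply to the point x, -y, -z); pixel columns grow to the right and rows downward; lengths in m; the calibration is good to about 2 mm. A picture is of the moment at which its call begins. There is no depth.
- manip.sign_off(): hands the job in, once; it reports no verdict.
The state is a dict: "t": time; "q": joint angles; "qd": joint speeds; "tau": joint torques, N m; "tcp_pos": TCP position; "tool_rot": TCP orientation; "force": force on the tool from outside, world axes, zero at the start; "ft_torque": the same for the moment, N m; "finger_gap": opening from 0.0 (shut) to 1.0 (fully open).
Only numpy, scipy, OpenCV 4.12 (cv2) and the standard library are available. Lean on these libraries where they do the work, as an engineer would, in place of code of your own. Each camera call takes 0.05 s, during which the arm holds its last target.

TASK

Charge the grease line with the green bench lubricator: push its yellow swing guard aside until it is completely clear of the black palm button, then pump the button with the fingertips, full strokes down and letting it spring right back up each time, until the indicator pin has popped fully out and its whole green band shows above the brass gland. Finish with the button up and the guard still aside. Nothing has to be picked up: keep off the pin itself and leave the things standing round the lubricator where they are.

Things in the scene. Friction and masses are not known exactly. Their poses are not given: they have to be found in the camera images.
- lubricator: Green lubricator fixed to the bench: base 130 (x) x 190 (y) x 12 mm, round pump barrel under the button, beside it a square indicator housing 58 x 56 mm, 82 high, with a brass gland 28 mm wide, top 94 mm above the bench. Origin: centre of the base's underside; z up, x away from the robot at yaw 0. Button's axis at x 0, y -40 mm; pin's at x 0, y +45; guard's pivot at x +50, y -40.
- button_top (a point): Centre of the top of the palm button: black mushroom head 38 mm wide, on a steel stem; its top is 118 mm above the bench when up. It moves straight down with the button.
- plunger (a joint): Travel of the button: 0 = up, 0.0105 m = down on its stop. Spring return, 4 N at the top, 8 N at the bottom, plus 3 to 5 N while it moves the pin. A ratchet moves the pin out on down strokes only: the first 3 mm is free play; a full stroke (9 mm or more, then let up to within 1 mm of the top) takes the pin out to its next step. Once the pin is fully out the button strokes idly.
- guard (a joint): Angle of the swing guard about its upright post: 0 = over the button (starts 0 to 0.12); grows counter-clockwise seen from above (from the button towards the lubricator's -y side, away from the pin) to a stop at 1.75 rad. Clear of the button from about 0.85 rad. It stays where it is left (light friction, about 1 N at the fin).
- guard_fin (a point): Middle of the guard's upright fin: yellow sheet 46 mm long (radial, 26 to 72 mm from the pivot), 4 mm thick, 126 to 155 mm above the bench; the point is 50 mm from the pivot, 140.5 mm above the bench. Push it on the flat side that looks to the lubricator's +y. The guard's plate under it, 46 mm wide, lies 123 to 127 mm above the bench, 5 mm over the button.
- guard_pivot (a point): The guard's pivot on top of its 11 mm post, 50 mm beyond the button (lubricator's +x), 127 mm above the bench; a small steel cap rises to 131 mm.
- indicator_pin (a joint): How far the pin has come out beyond its rest: 0 = in (tip 6 mm above the gland), steps at 0.0075, 0.015, 0.0225, 0.030 and 0.0375 m = fully out. It starts anywhere from 0 to 0.014 and stays by friction where the ratchet leaves it.
- pin_tip (a point): Centre of the top of the pin's red cap; 100 mm above the bench when in, 137.5 mm when fully out.
- pin_rod: The indicator pin: upright steel rod of 14 mm with a red cap of 17 mm on top and a 3.5 mm green band 35.5 to 39 mm below its tip, which is all above the gland only when the pin is fully out. It must not be touched. Origin at the pin's foot, 100 mm below its tip.
- grease_tin: Bystander: red printed tin with a metal lid, 76 mm wide, 58 mm high, loose, to the left of the lubricator. Origin: centre of its underside, z up.
- oil_can: Bystander: red oil can with a bent brass spout, 68 x 76 mm, 187 mm high, loose, behind the lubricator to the right. Origin: centre of its underside, z up.
- chuck: Bystander: grey drill chuck, 46 mm wide, 68 mm high, standing upright, loose, in front of the lubricator. Origin: centre of its underside, z up.
- gear: Bystander: toothed gear wheel 66 mm wide, 26 mm high, lying flat, loose, in front of the lubricator. Origin: centre of its underside, z up.

How it is judged:
On the way, in this order (a step that is already met when the one before it is completed fails the run):
1. the guard is pushed clear of the button (value of joint guard above 0.8 rad), for 0.2 s.
2. the pin is pumped fully out (value of joint indicator_pin above 0.034 m and value of joint guard above 0.8 rad), for 0.2 s.
At the end, for the whole second after the job is handed in: The guard is at least 0.8 rad open, the pin is out by 34 mm or more (fully out is 37.5 mm), the palm button is up again (within 1.5 mm), and the tin, oil can, chuck and gear stand at rest within 20 mm of where they stood, tilted less than 0.15 rad (all of step 2 and value of joint plunger below 0.0015 m and distance of each of grease_tin, oil_can, chuck, gear from where it was at the start of the episode below 0.02 m and angle between each of grease_tin, oil_can, chuck, gear's own z axis and vertical below 0.15 rad and linear speed of each of grease_tin, oil_can, chuck, gear below 0.02 m/s); the robot touches nothing.
It fails at once if the pin itself is touched (more than 1 N by the fingers or the arm) (contact force between any of the fingers, the arm and pin_rod above 1 N).
It fails at once if a bystander is lifted, carried or pushed more than 20 mm (distance of any of grease_tin, oil_can, chuck, gear from where it was at the start of the episode above 0.02 m).
It also fails if it takes over 53 s, if anything falls off the work surface, if the arm or the gripper's body presses on something with over 40 N, if the wrist force passes 120 N, or if a joint passes its speed limit or range.

## Working session

There is one attempt and no reset: what is moved stays moved. The work goes in short steps, Python scripts to look and compute and a tool call to move; the robot and the scene stay as the last step left them, time stands still between calls to the robot, and variables do not carry over. Pictures are saved under pics/ and viewed, and the job is handed in when it is done.

Besides the shell and the picture viewer there is one more tool, called after "Call:" by a JSON object that holds its "name" and its "arguments". servo_tool: Moves the arm, as the interface text tells. Its arguments: {"type":"object","properties":{"motion":{"type":"array"},"grip_force":{"type":"number"}},"required":["motion"]}

```bash
mkdir -p pics
python3 - <<'E'
from station import manip
import cv2,numpy as np
s=manip.sense();print(s)
for n in("scene","top","wrist"):
    d=manip.snapshot(n);cv2.imwrite(f"pics/{n}0.png",d["frame"][:,:,::-1]);np.savez(f"{n}0.npz",**d);print(n,d["mtx"].tolist(),d["world_from_camera"].round(3).tolist(),d.keys())
E
```

```text
{'t': 0.0, 'q': array([-1.48450797e+00,  5.28458490e-01,  1.43392027e+00, -3.72144310e-07,
        1.18137745e+00, -1.78444678e-01]), 'qd': array([-0.0024947 ,  0.00019904, -0.00042573,  0.00072856, -0.0020005 ,
       -0.00173158]), 'tau': array([-4.94553242e-04, -4.42356992e+01, -1.78024596e+01, -1.54453073e-04,
        8.41315807e-03,  1.49485612e-05]), 'tcp_pos': array([ 0.163531  , -0.60248183,  0.23033261]), 'tool_rot': array([ 9.91251747e-01,  1.31980318e-01,  4.96569853e-05, -1.08064124e-03]), 'force': array([-0.20020122,  0.13726691,  0.6527219 ]), 'ft_torque': array([ 0.04691815, -0.00264408,  0.01651653]), 'finger_gap': 0.9988549852362325}
scene [[547.4254191327772, 0.0, 311.81372603829965], [0.0, 547.4254191327772, 238.40042013524823], [0.0, 0.0, 1.0]] [[-0.706, 0.341, -0.621, -0.082], [-0.708, -0.34, 0.618, 0.528], [-0.0, 0.876, 0.482, 0.587], [0.0, 0.0, 0.0, 1.0]] dict_keys(['frame', 'mtx', 'world_from_camera'])
top [[609.7621793517673, 0.0, 314.8932045885303], [0.0, 609.7621793517673, 241.033688596875], [0.0, 0.0, 1.0]] [[-0.071, 0.975, -0.212, 0.319], [-0.997, -0.07, 0.014, -0.077], [-0.001, 0.212, 0.977, 1.24], [0.0, 0.0, 0.0, 1.0]] dict_keys(['frame', 'mtx', 'world_from_camera'])
wrist [[426.3242448453805, 0.0, 320.3369335301591], [0.0, 426.3242448453805, 236.01966266359472], [0.0, 0.0, 1.0]] [[0.261, 0.925, 0.275, 0.234], [-0.965, 0.251, 0.072, -0.584], [-0.002, -0.284, 0.959, 0.374], [0.0, 0.0, 0.0, 1.0]] dict_keys(['frame', 'mtx', 'world_from_camera'])
```

View pics/scene0.png

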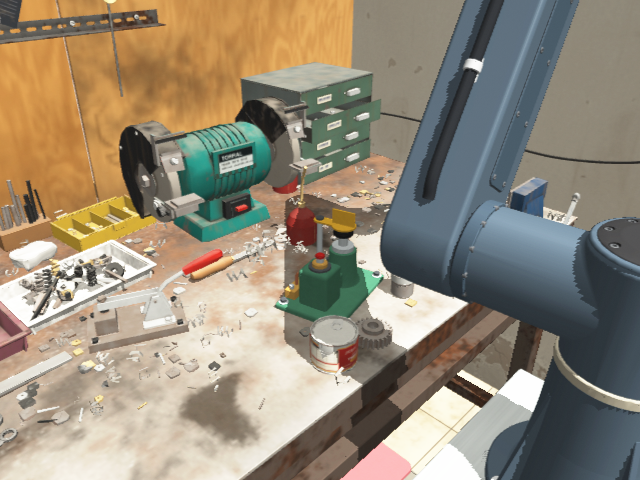

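View pics/top0.png

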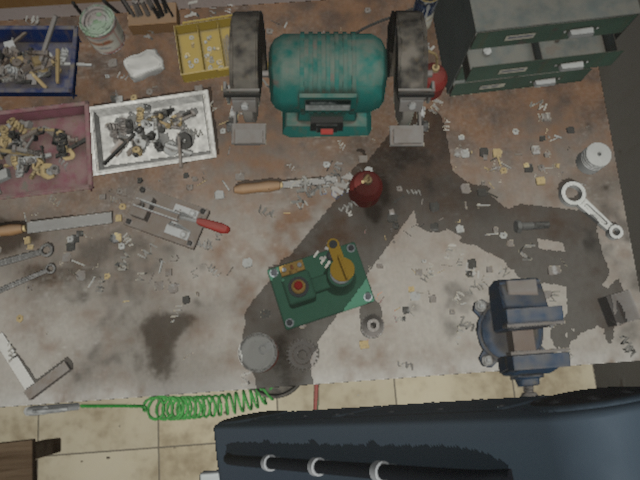

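The top view shows the lubricator at about (320,285), yaw tilted. The red pin cap is at (298,286) and the guard pivot near (333,244). The tin is at (259,352), gear (301,352), chuck (372,324) and oil can (366,188).

```bash
cat > h.py <<'E'
import numpy as np,cv2
def ray(d,u,v,z):
    M=d["world_from_camera"];K=d["mtx"]
    c=np.array([(u-K[0,2])/K[0,0],-(v-K[1,2])/K[1,1],-1.]);w=M[:3,:3]@c;o=M[:3,3]
    return o+w*(z-o[2])/w[2]
def pix(d,p):
    M=d["world_from_camera"];K=d["mtx"]
    c=M[:3,:3].T@(np.asarray(p)-M[:3,3]);return np.array([K[0,2]-K[0,0]*c[0]/c[2],K[1,2]+K[1,1]*c[1]/c[2]])
E
python3 - <<'E'
import cv2
t=cv2.imread('pics/top0.png')[215:375,225:425];cv2.imwrite('pics/topz.png',cv2.resize(t,None,fx=4,fy=4,interpolation=cv2.INTER_CUBIC)[:600])
t=cv2.imread('pics/scene0.png')[190:390,260:430];t=cv2.resize(t,None,fx=3,fy=3,interpolation=cv2.INTER_CUBIC);cv2.imwrite('pics/scz.png',t)
E
```

```text
(no output)
```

View pics/topz.png

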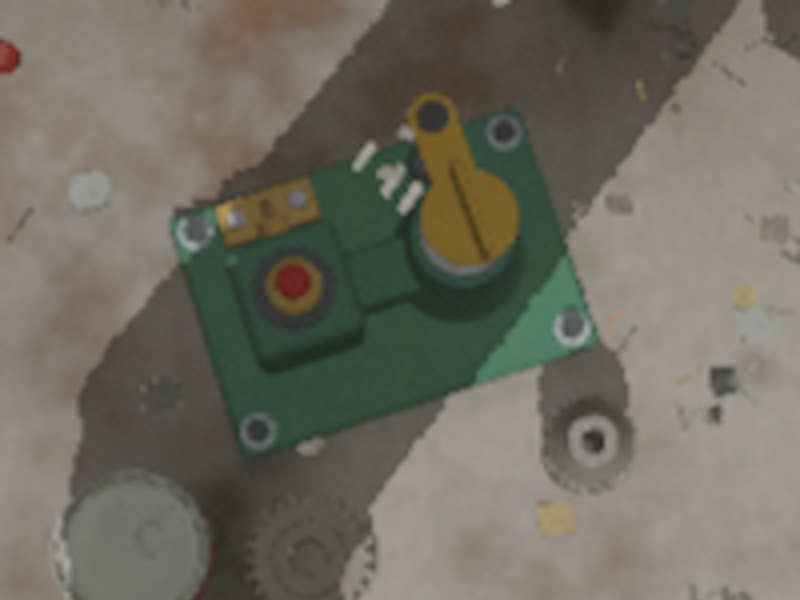

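View pics/scz.png

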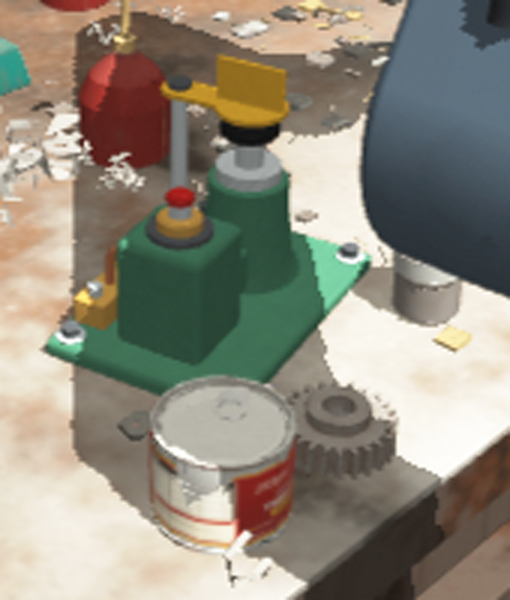

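```bash
cat > m.py <<'E'
from h import *
d=dict(np.load("top0.npz"));f=d["frame"]
hsv=cv2.cvtColor(f,cv2.COLOR_RGB2HSV)
roi=np.zeros(f.shape[:2],np.uint8);roi[235:335,260:380]=255
g=cv2.inRange(hsv,(65,70,30),(95,255,255))&roi
cs,_=cv2.findContours(g,cv2.RETR_EXTERNAL,cv2.CHAIN_APPROX_NONE);c=np.vstack([k for k in cs if cv2.contourArea(k)>30])
P=np.array([ray(d,u,v,.012)[:2] for u,v in c[:,0]])
r=cv2.minAreaRect((P*1000).astype(np.float32));print(r)
red=cv2.inRange(hsv,(0,150,60),(8,255,255))|cv2.inRange(hsv,(172,150,60),(180,255,255));red&=roi
m=cv2.moments(red,True);u,v=m["m10"]/m["m00"],m["m01"]/m["m00"];print("red",u,v,m["m00"],ray(d,u,v,.106))
for n,(u,v),z in[("cap",(432/4+225,116/4+215),.131),("finA",(455/4+225,165/4+215),.155),("finB",(486/4+225,258/4+215),.155),
 ("tin",(137/4+225,548/4+215),.058),("gear",(308/4+225,557/4+215),.026),("chuck",(592/4+225,440/4+215),.068),("can",(366,185),.12)]:
    print(n,(u,v),ray(d,u,v,z).round(4))
for a in(0,):
  ctr=np.array(r[0])/1000
  print(ctr)
E
python3 m.py
```

```text
((493.05810546875, -98.73724365234375), (127.04497528076172, 186.83181762695312), 14.147397994995117)
red 297.7692307692308 284.84615384615387 52.0 [ 0.48308708 -0.05500941  0.106     ]
cap (333.0, 244.0) [ 0.5512 -0.1258  0.131 ]
finA (338.75, 256.25) [ 0.5228 -0.1334  0.155 ]
finB (346.5, 279.5) [ 0.4794 -0.1439  0.155 ]
tin (259.25, 352.0) [0.3664 0.0277 0.058 ]
gear (302.0, 354.25) [ 0.3574 -0.0528  0.026 ]
chuck (373.0, 325.0) [ 0.4012 -0.1926  0.068 ]
can (366, 185) [ 0.6643 -0.1984  0.12  ]
[ 0.49305811 -0.09873724]
```

Measurements agree: the base fits 127 x 187 mm at yaw 14.1°. The pin and pivot predicted from that pose match the red cap and the steel cap to within 1 mm. The tool's x axis is already at about 15°, so no turn is needed. I'll raise, shut the fingers and move to beside the fin.

Call:
{"name": "servo_tool", "arguments": {"motion": [[0,0,-35,0,0,0,-1],[0,0,-35,0,0,0,-1],[30,-26,0,0,0,0,-1],[30,-26,0,0,0,0,-1],[30,-26,0,0,0,0,-1],[30,-26,0,0,0,0,-1],[30,-26,0,0,0,0,-1],[30,-26,0,0,0,0,-1],[30,-26,0,0,0,0,-1],[30,-26,0,0,0,0,-1],[30,-26,0,0,0,0,-1],[30,-26,0,0,0,0,-1]], "grip_force": 60}}

```text
t: 1.15
tcp_pos: [0.389, -0.2678, 0.3002]
tool_rot: [0.992, 0.124, -0.0, -0.001]
force: [0.6, -1.2, -0.7]
finger_gap: -0.004
```

```bash
cat > w.py <<'E'
# lub-frame state, and tool shift (mm) to a lub-frame goal
import sys,numpy as np
from scipy.spatial.transform import Rotation as R
from station import manip
C=np.array([.4931,-.0987]);a=np.deg2rad(14.15);X=np.array([np.cos(a),np.sin(a)]);Y=np.array([-X[1],X[0]])
s=manip.sense();p=s["tcp_pos"];d=p[:2]-C
print("t",round(s["t"],2),"lub mm",(d@X*1000).round(1),(d@Y*1000).round(1),(p[2]*1000).round(1),"F",s["force"].round(1),"gap",round(s["finger_gap"],3))
M=R.from_quat(s["tool_rot"]).as_matrix();print(M.round(3).tolist())
if len(sys.argv)>3:
    g=[float(v)/1000 for v in sys.argv[1:4]];w=np.r_[C+g[0]*X+g[1]*Y,g[2]]
    print("shift",(M.T@(w-p)*1000).round(1))
E
python3 w.py 0 -10 200
```

```text
t 1.15 lub mm -142.3 -138.5 300.2 F [ 0.6 -1.2 -0.7] gap -0.004
[[0.969, 0.246, -0.001], [0.246, -0.969, 0.002], [0.0, -0.002, -1.0]]
shift [ 142.5 -128.1  100.5]
```

Call:
{"name": "servo_tool", "arguments": {"motion": [[28,-26,10,0,0,0,-1],[28,-26,10,0,0,0,-1],[28,-26,20,0,0,0,-1],[28,-26,20,0,0,0,-1],[28,-24,20,0,0,0,-1],[0,0,20,0,0,0,-1],[0,0,0,0,0,0,-1]]}}

```text
t: 1.73
tcp_pos: [0.4969, -0.1002, 0.2023]
tool_rot: [0.992, 0.129, 0.003, 0.001]
force: [-0.2, -0.1, -0.0]
finger_gap: 0.004
```

```bash
python3 w.py 0 -10 137
python3 - <<'E'
from station import manip
import cv2
for n in("scene","top","wrist"):
    cv2.imwrite(f"pics/{n}1.png",manip.snapshot(n)["frame"][:,:,::-1])
E
```

```text
t 1.73 lub mm 3.4 -2.4 202.3 F [-0.2 -0.1 -0. ] gap 0.004
[[0.967, 0.255, 0.006], [0.255, -0.967, -0.001], [0.006, 0.002, -1.0]]
shift [-3.8  7.4 65.3]
```

View pics/wrist1.png

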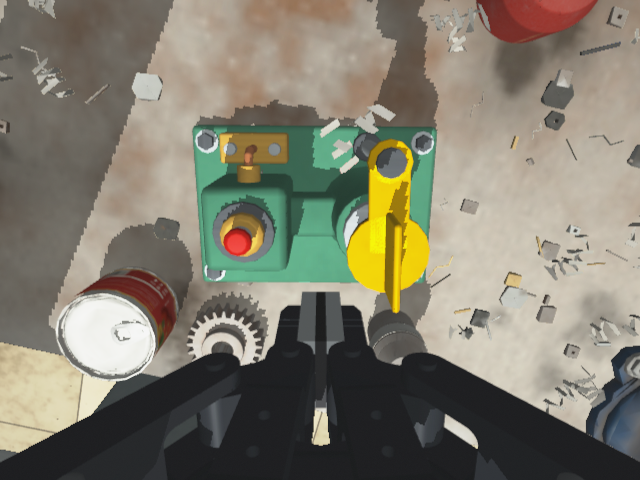

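View pics/scene1.png

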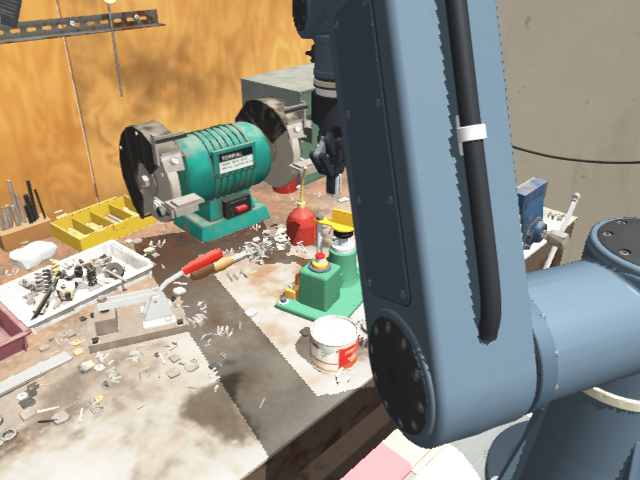

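The wrist view shows the fin's top edge at about (395,215–310), the shut fingertips at (320,300) on its +y side, and the pin at (238,240), well to the left. Descending beside the fin.

Call:
{"name": "servo_tool", "arguments": {"motion": [[-4,5,0,0,0,0,-1],[0,2,15,0,0,0,-1],[0,0,25,0,0,0,-1],[0,0,15,0,0,0,-1],[0,0,5,0,0,0,-1],[0,0,0,0,0,0,-1]]}}

```text
t: 2.38
tcp_pos: [0.5015, -0.1238, 0.154]
tool_rot: [0.992, 0.121, 0.015, 0.01]
force: [-0.1, 0.8, -0.2]
finger_gap: 0.002
```

```bash
python3 w.py 0 -48 138
```

```text
t 2.38 lub mm 2.0 -26.4 154.0 F [-0.1  0.8 -0.2] gap 0.002
[[0.97, 0.24, 0.032], [0.241, -0.97, -0.015], [0.028, 0.023, -0.999]]
shift [-2.4 21.3 16.4]
```

Run:
```python
from station import manip
import cv2
s=manip.sense();print(s["q"].round(3),s["qd"].round(3),s["tau"].round(1),s["ft_torque"])
for n in("scene","wrist"):
    cv2.imwrite(f"pics/{n}2.png",manip.snapshot(n)["frame"][:,:,::-1])
t=cv2.imread('pics/scene2.png')[120:330,230:430];cv2.imwrite('pics/scz2.png',cv2.resize(t,None,fx=2.8,fy=2.8,interpolation=cv2.INTER_CUBIC))
s=manip.sense();print(s["tcp_pos"])
```

```text
[-4.590e-01  4.850e-01  1.804e+00  1.000e-03  8.160e-01  8.690e-01] [-0.035 -0.018 -0.009 -0.001  0.009 -0.006] [  0.1 -36.3 -12.4   0.   -0.2   0. ] [-0.00283817  0.0198655  -0.01967212]
[ 0.50231741 -0.12366621  0.15492668]
```

View pics/wrist2.png

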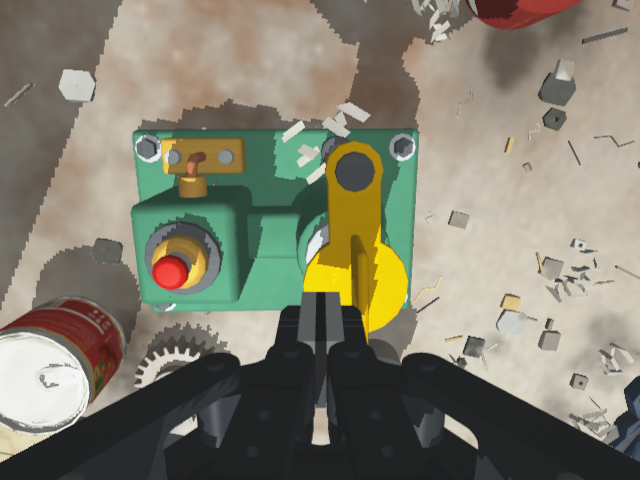

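View pics/scz2.png

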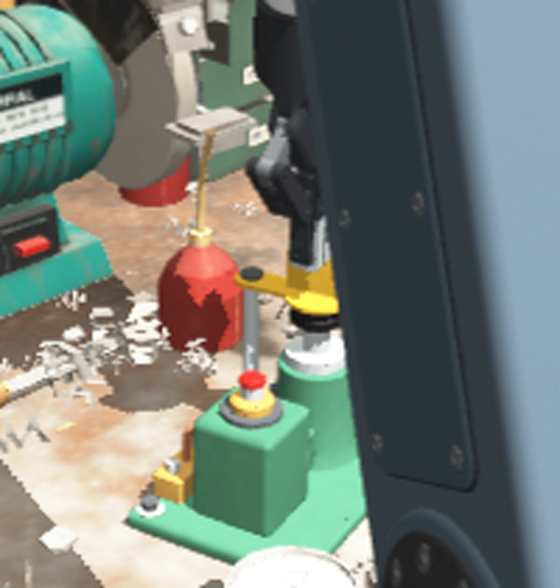

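No contact yet. The arm drifted about 16 mm sideways while settling, so the fingertips (320,300) are almost over the fin's edge at (360,300). I'll back off towards +y and level out first, then descend.

```bash
cat >> w.py <<'E'
T=np.column_stack([np.r_[X,0],np.r_[X[1],-X[0],0],[0,0,-1]])
if len(sys.argv)>4: # extra yaw (rad) about tool z
    T=T@R.from_rotvec([0,0,float(sys.argv[4])]).as_matrix()
print("turn",R.from_matrix(M.T@T).as_rotvec().round(3),"q6",s["q"][5].round(2))
E
python3 w.py 0 -8 150
```

```text
t 2.48 lub mm 2.8 -26.5 154.9 F [ 0.2 -0.5  0.4] gap 0.002
[[0.97, 0.241, 0.034], [0.241, -0.97, -0.016], [0.029, 0.024, -0.999]]
shift [ -3.  -18.6   4.4]
turn [ 0.024 -0.029 -0.004] q6 0.87
```

Call:
{"name": "servo_tool", "arguments": {"motion": [[0,-12,0,0.02,-0.02,0,-1],[0,-5,0,0,0,0,-1],[0,0,0,0,0,0,-1],[0,0,0,0,0,0,-1]]}}

```text
t: 2.82
tcp_pos: [0.5002, -0.1093, 0.159]
tool_rot: [0.993, 0.12, 0.008, 0.004]
force: [-0.1, 0.8, -0.2]
finger_gap: 0.002
```

```bash
python3 w.py 0 -8 138
```

```text
t 2.82 lub mm 4.3 -12.0 159.0 F [-0.1  0.8 -0.2] gap 0.002
[[0.971, 0.239, 0.017], [0.239, -0.971, -0.006], [0.016, 0.01, -1.0]]
shift [-4.6 -4.2 20.9]
turn [ 0.01  -0.016 -0.005] q6 0.89
```

Call:
{"name": "servo_tool", "arguments": {"motion": [[-3,-4,8,0.01,-0.016,0,-1],[-2,-2,10,0,0,0,-1],[0,-1,5,0,0,0,-1],[0,0,0,0,0,0,-1]]}}

```text
t: 3.15
tcp_pos: [0.4944, -0.1042, 0.1361]
tool_rot: [0.993, 0.121, 0.001, 0.001]
force: [-0.3, 0.5, -0.5]
finger_gap: 0.002
```

```bash
python3 w.py 0 -48 137
```

```text
t 3.15 lub mm -0.0 -5.6 136.1 F [-0.3  0.5 -0.5] gap 0.002
[[0.971, 0.24, 0.002], [0.24, -0.971, -0.002], [0.001, 0.002, -1.0]]
shift [ 0.3 42.4 -0.8]
turn [ 0.002 -0.001 -0.005] q6 0.9
```

Now the push, straight to -y and then bending towards +x.

Call:
{"name": "servo_tool", "arguments": {"motion": [[0,6,0,0,0,0,-1],[0,8,0,0,0,0,-1],[0,8,0,0,0,0,-1],[0,8,0,0,0,0,-1],[0,8,0,0,0,0,-1],[1,6,0,0,0,0,-1],[0,0,0,0,0,0,-1]]}}

```text
t: 3.73
tcp_pos: [0.5075, -0.1514, 0.1361]
tool_rot: [0.993, 0.12, 0.001, 0.0]
force: [0.2, -0.5, -0.0]
finger_gap: 0.001
```

```bash
python3 w.py 25 -80 137
```

```text
t 3.73 lub mm 1.1 -54.6 136.1 F [ 0.2 -0.5 -0. ] gap 0.001
[[0.971, 0.239, 0.001], [0.239, -0.971, -0.0], [0.001, 0.001, -1.0]]
shift [24.1 25.3 -0.9]
turn [ 0.001 -0.001 -0.006] q6 0.83
```

Call:
{"name": "servo_tool", "arguments": {"motion": [[3,6,0,0,0,0,-1],[4,6,0,0,0,0,-1],[5,5,0,0,0,0,-1],[6,4,0,0,0,0,-1],[6,3,0,0,0,0,-1],[4,2,0,0,0,0,-1],[0,0,0,0,0,0,-1]]}}

```text
t: 4.32
tcp_pos: [0.5434, -0.1721, 0.1358]
tool_rot: [0.993, 0.12, -0.001, -0.0]
force: [-0.6, 0.2, -0.1]
finger_gap: 0.0
```

```bash
python3 w.py 25 -80 137;python3 - <<'E'
from station import manip
import cv2
for n in("top","wrist"):
    cv2.imwrite(f"pics/{n}3.png",manip.snapshot(n)["frame"][:,:,::-1])
E
```

```text
t 4.32 lub mm 30.8 -83.4 135.8 F [-0.6  0.2 -0.1] gap 0.0
[[0.971, 0.238, -0.001], [0.238, -0.971, 0.001], [-0.001, -0.001, -1.0]]
shift [-5.9 -3.4 -1.2]
turn [-0.001  0.001 -0.006] q6 0.83
```

View pics/wrist3.png

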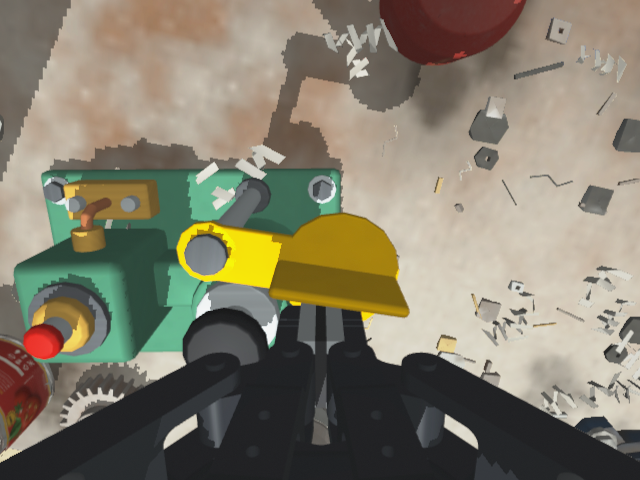

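The guard is swung to about 1.4 rad, with plate and fin along (200–410, 210–315), and the black button at (225,345) is fully clear. Backing off from the fin, rising, and going over the button.

Call:
{"name": "servo_tool", "arguments": {"motion": [[-8,-2,0,0,0,0,-1],[-10,-2,0,0,0,0,-1],[-6,-4,-8,0,0,0,-1],[-4,-8,-8,0,0,0,-1],[-2,-10,0,0,0,0,-1],[0,-8,0,0,0,0,-1],[0,0,0,0,0,0,-1],[0,0,0,0,0,0,-1]]}}

```text
t: 5.08
tcp_pos: [0.4996, -0.1422, 0.1548]
tool_rot: [0.993, 0.12, -0.0, -0.0]
force: [0.1, 0.5, -0.5]
finger_gap: 0.0
```

```bash
python3 w.py 0 -42 122
```

```text
t 5.08 lub mm -4.4 -43.8 154.8 F [ 0.1  0.5 -0.5] gap 0.0
[[0.971, 0.239, -0.001], [0.239, -0.971, 0.0], [-0.001, -0.0, -1.0]]
shift [ 4.4 -1.8 32.8]
turn [-0.     0.001 -0.006] q6 0.84
```

Call:
{"name": "servo_tool", "arguments": {"motion": [[4,-1,10,0,0,0,-1],[0,0,12,0,0,0,-1],[0,0,8,0,0,0,-1],[0,0,0,0,0,0,-1],[0,0,0,0,0,0,-1]]}}

```text
t: 5.5
tcp_pos: [0.5058, -0.14, 0.122]
tool_rot: [0.993, 0.121, 0.001, 0.001]
force: [0.1, 0.1, -0.4]
finger_gap: 0.001
```

```bash
python3 w.py 0 -42 118;python3 - <<'E'
from station import manip
import cv2
for n in("scene","top"):
    cv2.imwrite(f"pics/{n}4.png",manip.snapshot(n)["frame"][:,:,::-1])
t=cv2.imread('pics/scene4.png')[120:330,230:430];cv2.imwrite('pics/scz4.png',cv2.resize(t,None,fx=2.8,fy=2.8,interpolation=cv2.INTER_CUBIC))
E
```

```text
t 5.5 lub mm 2.2 -43.1 122.0 F [ 0.1  0.1 -0.4] gap 0.001
[[0.971, 0.24, 0.002], [0.24, -0.971, -0.001], [0.001, 0.002, -1.0]]
shift [-2.2 -1.1  4. ]
turn [ 0.002 -0.001 -0.005] q6 0.85
```

View pics/scz4.png

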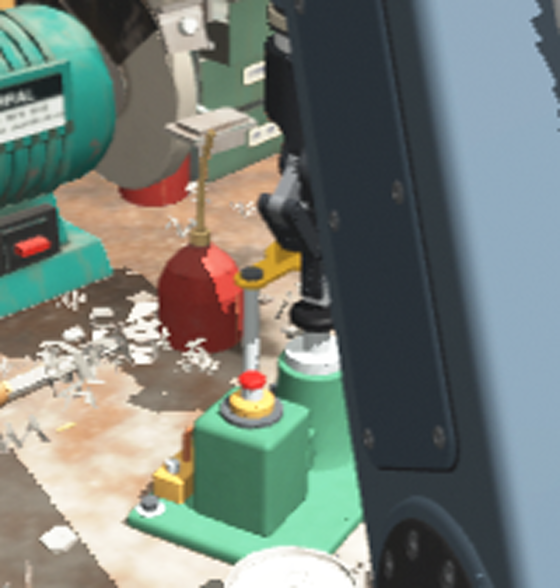

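The fingertips sit just over the black button at about (312,312), and the pin (252,378) is well clear. First stroke:

Call:
{"name": "servo_tool", "arguments": {"motion": [[-1,0,5,0,0,0,-1],[-1,0,5,0,0,0,-1],[0,0,4,0,0,0,-1],[0,0,2,0,0,0,-1]]}}

```text
t: 5.93
tcp_pos: [0.5059, -0.1409, 0.1087]
tool_rot: [0.993, 0.12, 0.004, 0.002]
force: [-1.8, 1.2, 10.2]
finger_gap: 0.003
```

```bash
python3 w.py 0 -42 107
```

```text
t 5.93 lub mm 2.1 -44.0 108.7 F [-1.8  1.2 10.2] gap 0.003
[[0.971, 0.238, 0.008], [0.238, -0.971, -0.002], [0.007, 0.004, -1.0]]
shift [-2.1 -2.   1.7]
turn [ 0.004 -0.007 -0.006] q6 0.84
```

Call:
{"name": "servo_tool", "arguments": {"motion": [[-1,-1,4,0,0,0,-1],[0,0,3,0,0,0,-1]]}}

```text
t: 6.1
tcp_pos: [0.5061, -0.141, 0.1071]
tool_rot: [0.993, 0.12, 0.006, 0.003]
force: [-9.1, 4.4, 34.7]
finger_gap: 0.002
```

Call:
{"name": "servo_tool", "arguments": {"motion": [[0,-1,-8,0,-0.01,0,-1],[0,0,-8,0,0,0,-1],[0,0,-3,0,0,0,-1],[0,0,0,0,0,0,-1],[0,0,0,0,0,0,-1]]}}

```text
t: 6.52
tcp_pos: [0.5068, -0.1416, 0.1296]
tool_rot: [0.993, 0.12, 0.003, 0.006]
force: [0.3, -0.4, 0.4]
finger_gap: 0.002
```

```bash
python3 w.py 0 -42 107;python3 - <<'E'
from station import manip
import cv2
for n in("scene",):
    cv2.imwrite(f"pics/{n}5.png",manip.snapshot(n)["frame"][:,:,::-1])
t=cv2.imread('pics/scene5.png')[120:330,230:430];cv2.imwrite('pics/scz5.png',cv2.resize(t,None,fx=2.8,fy=2.8,interpolation=cv2.INTER_CUBIC))
E
```

```text
t 6.52 lub mm 2.8 -45.0 129.6 F [ 0.3 -0.4  0.4] gap 0.002
[[0.971, 0.239, 0.008], [0.239, -0.971, -0.012], [0.005, 0.013, -1.0]]
shift [-2.9 -3.2 22.6]
turn [ 0.013 -0.005 -0.006] q6 0.85
```

View pics/scz5.png

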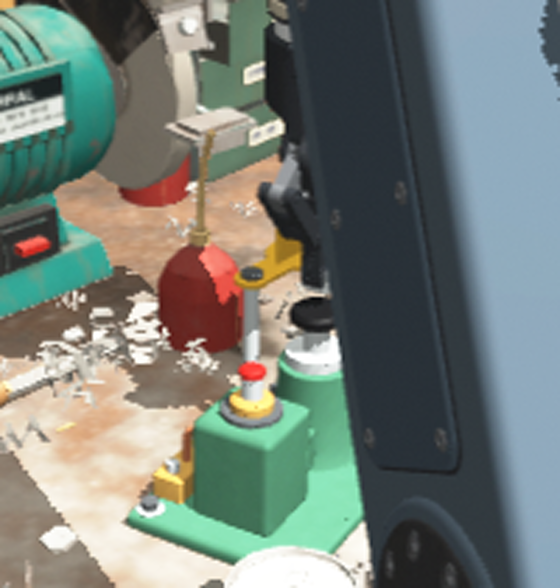

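The stroke reached the stop at z 107.1 mm (35 N). The pin cap rose from row 378 to 371, and the button is back up. Next strokes.

Call:
{"name": "servo_tool", "arguments": {"motion": [[-2,-2,7,0.01,-0.005,0,-1],[-1,-1,7,0,0,0,-1],[0,0,5,0,0,0,-1],[0,0,5,0,0,0,-1],[0,0,4,0,0,0,-1],[0,0,3,0,0,0,-1]]}}

```text
t: 7.07
tcp_pos: [0.504, -0.14, 0.1072]
tool_rot: [0.993, 0.12, 0.001, 0.002]
force: [-6.0, 2.0, 23.6]
finger_gap: 0.002
```

```bash
python3 w.py 0 -42 107
```

```text
t 7.07 lub mm 0.5 -42.7 107.2 F [-6.   2.  23.6] gap 0.002
[[0.971, 0.239, 0.003], [0.239, -0.971, -0.004], [0.002, 0.005, -1.0]]
shift [-0.5 -0.7  0.2]
turn [ 0.005 -0.002 -0.006] q6 0.85
```

Stop reached. Up and down again.

Call:
{"name": "servo_tool", "arguments": {"motion": [[0,0,-7,0,0,0,-1],[0,0,-6,0,0,0,-1],[0,0,-1,0,0,0,-1],[0,0,0,0,0,0,-1],[0,0,0,0,0,0,-1]]}}

```text
t: 7.48
tcp_pos: [0.5028, -0.1394, 0.1208]
tool_rot: [0.993, 0.12, 0.001, 0.002]
force: [0.3, -0.5, -0.1]
finger_gap: -0.003
```

```bash
python3 w.py 0 -42 107
```

```text
t 7.48 lub mm -0.6 -41.8 120.8 F [ 0.3 -0.5 -0.1] gap -0.003
[[0.971, 0.239, 0.002], [0.239, -0.971, -0.003], [0.001, 0.004, -1.0]]
shift [ 0.6  0.1 13.8]
turn [ 0.004 -0.001 -0.006] q6 0.85
```

Call:
{"name": "servo_tool", "arguments": {"motion": [[0,0,5,0,0,0,-1],[0,0,5,0,0,0,-1],[0,0,5,0,0,0,-1],[0,0,4,0,0,0,-1],[0,0,3,0,0,0,-1]]}}

```text
t: 7.9
tcp_pos: [0.5031, -0.1395, 0.1072]
tool_rot: [0.993, 0.121, 0.001, 0.002]
force: [-5.5, 2.5, 25.3]
finger_gap: 0.0
```

Call:
{"name": "servo_tool", "arguments": {"motion": [[0,0,-7,0,0,0,-1],[0,0,-6,0,0,0,-1],[0,0,-1,0,0,0,-1],[0,0,0,0,0,0,-1],[0,0,0,0,0,0,-1]]}}

```text
t: 8.32
tcp_pos: [0.5024, -0.1392, 0.1207]
tool_rot: [0.993, 0.121, 0.001, 0.002]
force: [0.1, 0.3, 0.7]
finger_gap: -0.002
```

```bash
python3 w.py 0 -42 107
```

```text
t 8.32 lub mm -0.9 -41.5 120.7 F [0.1 0.3 0.7] gap -0.002
[[0.971, 0.24, 0.001], [0.24, -0.971, -0.004], [0.001, 0.004, -1.0]]
shift [ 0.9  0.4 13.7]
turn [ 0.004 -0.001 -0.005] q6 0.85
```

Repeatable; three strokes done, two more.

Call:
{"name": "servo_tool", "arguments": {"motion": [[1,0,5,0,0,0,-1],[0,0,5,0,0,0,-1],[0,0,5,0,0,0,-1],[0,0,4,0,0,0,-1],[0,0,3,0,0,0,-1]]}}

```text
t: 8.73
tcp_pos: [0.5032, -0.1392, 0.1072]
tool_rot: [0.993, 0.121, -0.0, 0.002]
force: [-6.0, 1.8, 24.1]
finger_gap: -0.002
```

Call:
{"name": "servo_tool", "arguments": {"motion": [[0,0,-7,0,0,0,-1],[0,0,-6,0,0,0,-1],[0,0,-1,0,0,0,-1],[0,0,0,0,0,0,-1],[0,0,0,0,0,0,-1]]}}

```text
t: 9.15
tcp_pos: [0.5029, -0.1389, 0.1208]
tool_rot: [0.993, 0.121, -0.001, 0.002]
force: [1.0, 0.5, 0.6]
finger_gap: -0.002
```

Call:
{"name": "servo_tool", "arguments": {"motion": [[1,0,5,0,0,0,-1],[0,0,5,0,0,0,-1],[0,0,5,0,0,0,-1],[0,0,4,0,0,0,-1],[0,0,3,0,0,0,-1]]}}

```text
t: 9.57
tcp_pos: [0.5037, -0.1389, 0.1072]
tool_rot: [0.993, 0.122, -0.001, 0.002]
force: [-5.5, 2.0, 25.4]
finger_gap: 0.0
```

Call:
{"name": "servo_tool", "arguments": {"motion": [[0,0,-7,0,0,0,-1],[0,0,-6,0,0,0,-1],[0,0,-1,0,0,0,-1],[0,0,0,0,0,0,-1],[0,0,0,0,0,0,-1]]}}

```text
t: 9.98
tcp_pos: [0.5036, -0.1386, 0.1208]
tool_rot: [0.993, 0.122, -0.001, 0.002]
force: [-0.8, 0.4, -0.5]
finger_gap: -0.001
```

```bash
python3 w.py 0 -42 107;python3 - <<'E'
from station import manip
import cv2
for n in("scene",):
    cv2.imwrite(f"pics/{n}6.png",manip.snapshot(n)["frame"][:,:,::-1])
t=cv2.imread('pics/scene6.png')[120:330,230:430];cv2.imwrite('pics/scz6.png',cv2.resize(t,None,fx=2.8,fy=2.8,interpolation=cv2.INTER_CUBIC))
E
```

```text
t 9.98 lub mm 0.4 -41.3 120.8 F [-0.8  0.4 -0.5] gap -0.001
[[0.97, 0.242, -0.002], [0.242, -0.97, -0.005], [-0.003, 0.004, -1.0]]
shift [-0.3  0.7 13.8]
turn [ 0.004  0.003 -0.002] q6 0.85
```

View pics/scz6.png

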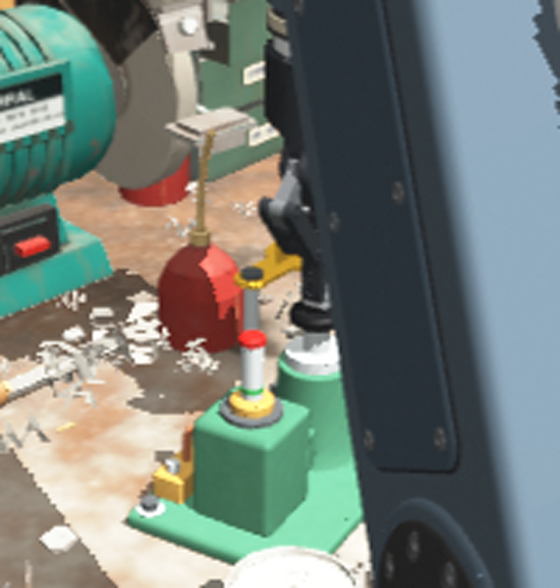

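The pin now stands tall: cap at (253,337), green band at (253,391) just above the gland. One more stroke for certainty (idle if the pin is already fully out), then retreat upward.

Call:
{"name": "servo_tool", "arguments": {"motion": [[0,0,5,0,0,0,-1],[0,0,5,0,0,0,-1],[0,0,5,0,0,0,-1],[0,0,4,0,0,0,-1],[0,0,3,0,0,0,-1]]}}

```text
t: 10.45
tcp_pos: [0.5039, -0.1388, 0.1072]
tool_rot: [0.992, 0.123, -0.001, 0.002]
force: [-5.1, 1.1, 23.4]
finger_gap: -0.003
```

Call:
{"name": "servo_tool", "arguments": {"motion": [[0,0,-7,0,0,0,-1],[0,0,-8,0,0,0,-1],[0,0,-15,0,0,0,-1],[0,0,-20,0,0,0,-1],[-20,0,-20,0,0,0,-1],[-20,10,-20,0,0,0,-1],[-20,20,-10,0,0,0,-1],[-20,20,0,0,0,0,-1],[-10,10,0,0,0,0,-1],[0,0,0,0,0,0,-1],[0,0,0,0,0,0,-1],[0,0,0,0,0,0,-1]]}}

```text
t: 11.45
tcp_pos: [0.4272, -0.2191, 0.2055]
tool_rot: [0.992, 0.124, -0.005, -0.001]
force: [0.3, 0.5, -0.7]
finger_gap: 0.0
```

```bash
python3 w.py;python3 - <<'E'
from station import manip
from h import *
for n in("scene","top","wrist"):
    d=manip.snapshot(n);cv2.imwrite(f"pics/{n}7.png",d["frame"][:,:,::-1])
    if n!="wrist": print(n,"expected tip out/one step less/in",[pix(d,[.482,-.055,z]).round(1).tolist() for z in(.1375,.130,.1)])
s=cv2.imread('pics/scene7.png');s=s[190:330,270:390];cv2.imwrite('pics/scz7.png',cv2.resize(s,None,fx=4,fy=4,interpolation=cv2.INTER_CUBIC))
E
```

```text
t 11.45 lub mm -93.3 -100.6 205.5 F [ 0.3  0.5 -0.7] gap 0.0
[[0.969, 0.245, -0.011], [0.245, -0.969, 0.001], [-0.01, -0.004, -1.0]]
turn [-0.004  0.01   0.001] q6 0.62
scene expected tip out/one step less/in [[320.5, 240.1], [320.5, 243.9], [320.4, 259.1]]
top expected tip out/one step less/in [[297.3, 283.0], [297.4, 283.6], [297.9, 285.9]]
```

View pics/scz7.png

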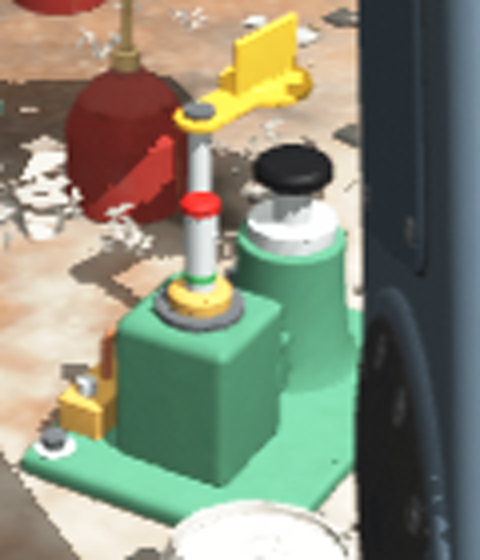

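View pics/top7.png

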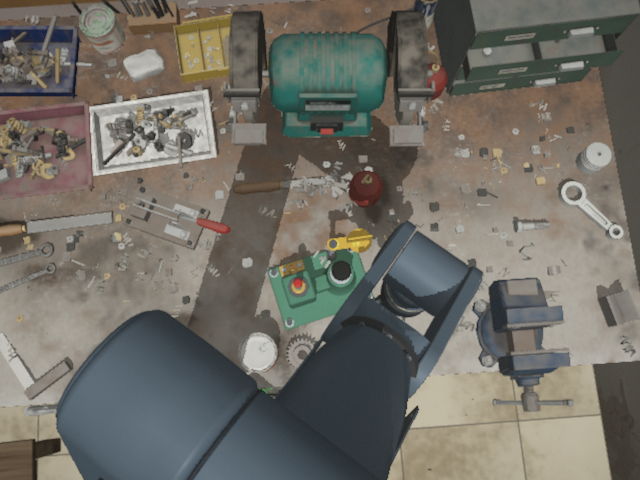

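View pics/wrist7.png

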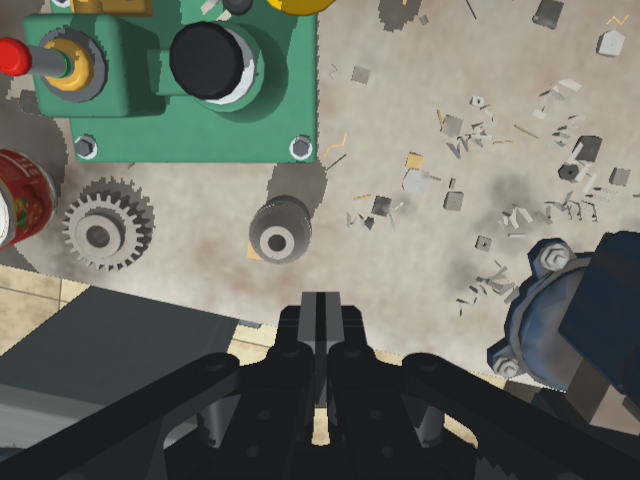

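The cap's top is at row ~239.5 in the scene view, against 240.1 expected when fully out. The green band is clear above the gland, the button is up, the guard is aside, and the bystanders stand in their places. I'll let it settle briefly, then hand in.

Call:
{"name": "servo_tool", "arguments": {"motion": [[0,0,0,0,0,0,-1],[0,0,0,0,0,0,-1],[0,0,0,0,0,0,-1],[0,0,0,0,0,0,-1]]}}

```text
t: 11.93
tcp_pos: [0.4284, -0.2161, 0.2049]
tool_rot: [0.992, 0.126, -0.006, -0.002]
force: [-0.6, -1.0, -0.2]
finger_gap: 0.0
```

Run:
```python
from station import manip
s=manip.sense();print(s["t"],s["tcp_pos"],s["qd"].round(3),s["force"].round(1))
print(manip.sign_off())
```

```text
11.9333 [ 0.42843179 -0.21611987  0.20491377] [ 0.009  0.001 -0.001 -0.001 -0.002  0.001] [-0.6 -1.  -0.2]
the job is handed in; nothing more can be done
None
```

The grease line is charged. I pushed the guard round to about 1.4 rad with the shut fingers, then pumped the button six full strokes. I handed the job in at t = 11.9 s with the arm clear of everything; the hand-in gives no verdict.

- **Strokes:** each one reached the stop at about 107 mm above the bench (23–35 N). After each I lifted the fingers to 121 mm or higher, clear of the button. The sixth was for certainty, because the green band already showed after the fifth.
- **Pin:** in the last pictures the cap's top is at row 239.5, against 240.1 expected when fully out, and the whole green band shows above the gland.
- **Button, guard and bystanders:** the button is up and the guard is well aside. The tin, gear, chuck and oil can look unmoved, judged by eye from the pictures, not measured.

The arm drifted about 16 mm sideways on the first descent, towards the fin. It touched nothing (force under 1 N), and I corrected it before pushing the guard. No check failed or disagreed at the end.

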